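Push the food tin into its bay

ROBOT

A 6-joint arm with a two-finger parallel gripper is mounted at the origin on a cart in front of the work surface, level with it; the furniture and walls round the work are solid. World frame = base frame: x ahead of the robot, y to its left, z up, the work surface at z = 0. Lengths are in m, angles in rad, forces in N, time in s.
With the tool pointing down it reaches from about 0.25 to 0.775 m from the base axis. Payload 8.9 kg.
Tool frame: the origin (TCP) lies between the finger pads; the fingertips stand 25 mm ahead of it and the grasp point (between the pads) lies 6 mm ahead of it; z points along the fingers, y is the line along which they close (so a half turn about z gives the same grasp; the last joint's range is limited). The gripper opens to 85 mm and grips with 20 to 120 N. Pads are 22 mm wide; open, the fingers measure 114 mm over their backs; the gripper's body (76 mm by 85 mm) begins 54 mm behind the grasp point. The pads swing forward as they close: fully open they stand 13 mm farther back than shut.
Start: joints at [-1.364, 0.291, -0.153, 1.127, 0, 1.431], TCP at [0.178, -0.494, 0.256] pointing down, gripper open.
Joint ranges: [-2.52, 2.52], [-0.91, 1.74], [-1.3, 1.37], [-1.96, 2.02], [-1.52, 1.47], [-3.14, 3.14]. Speed limits (rad/s): [2.22, 2.22, 2.79, 3.14, 3.14, 3.14].

INTERFACE

Orientations are given as a rotation vector (axis times angle).
In Python, from bench import monitor, eyes, ticket gives the robot as it stands.
- The arm moves only by the tool apply_moves, never from a script. Its argument "rows" is a list of rows, each a list of 7 numbers: the turn, a rotation vector about the tool's x, y, z in rad, then the shift along the tool's x, y, z in m, then the opening, from 0 (shut) to 1 (fully open). A call has 1 to 12 rows; each row is the pose to reach, as a shift and turn from the pose commanded when the call began, along the tool's axes at that moment; what a row does not reach only later rows make up. A row lasts 1/10 s, in which the tool goes at most 50 mm and 8.59 degrees, less where a joint would pass 70% of its speed; a pose out of reach is approached as far as the arm can. A call with a gripper value outside its range is refused whole. The fingers move at their own pace and stop on an object; the grip force is fixed at half the most. Time passes only in rows, so rows that repeat a pose let the fingers close. It gives the time, the measured TCP pose, the force, the opening and the grip force at its end, in the units of the state.
- monitor.get_obs(): the state, without advancing time (a new reading comes with each control period).
- eyes.camera(name): name is "scene" or "top" or "wrist"; returns (picture, depth): 400x640x3 uint8, blue, green, red; 400x640 float32, m along the optical axis (not along the pixel's ray), 0 where there is no reading.
- eyes.get_calibration(name): a dict with "K" (3x3 intrinsics, pixels), "R" (3x3) and "t" (3): a world point X has camera coordinates R X + t. Camera axes: x right, y down, z forward; pixel columns grow to the right and rows downward; lengths in m; the calibration is good to about 2 mm. A picture is of the moment at which its call begins: read the wrist's pose just before it. get_calibration takes no time and is no camera call; for the wrist camera it gives the pose at the moment of the call.
- ticket.finish_job(): hands the job in; it is judged then, once.
The state is a dict: "t": time; "q": joint angles; "dq": joint speeds; "joint_efforts": joint torques, N m; "eef_pos": TCP position; "tool_rot": TCP orientation; "force": force on the tool from outside, world axes, zero at the start; "wrist_torque": the same for the moment, N m; "width": finger opening in m; "grip_force": force on a finger pad.
Only numpy, scipy, OpenCV 4.12 (cv2) and the standard library are available. Lean on these libraries where they do the work, as an engineer would, in place of code of your own. Each camera call takes 0.05 s, during which the arm holds its last target. There are 200 camera calls.

TASK

Push the green food tin across the worktop, through the narrow gap between the two dark posts of the low wooden bay, and on until it rests against the bay's back rail. Only push it: the tin stays standing on the worktop all the way and is never lifted or tipped. Do not disturb the other things, and leave the tin standing free in its bay.

Things in the scene. Friction and masses are not known exactly. Their poses are not given: they have to be found in the camera images.
- tin: The thing to push: an upright, closed food tin, green with a gold lid, a round cylinder 75 mm in diameter (radius 37.7) and 58 mm high, about 0.25 kg (0.18 to 0.36), loose on the worktop. Origin: centre of its underside; z up. It starts in front of the bay, to the right of it as the robot sees it.
- tin_bay: Low U-shaped wooden frame fixed to the worktop, no floor. Origin: on the worktop midway between the two upright posts of its open mouth; +x points into the bay (roughly to the robot's left), y from post to post. Posts: dark, brass caps, 26 mm thick, 48 mm high, axes at y = +54 and -54 mm: the gap is 82 mm wide, 3.3 mm to spare each side of the tin.
- bay_home (a point): Worktop point where the centre of the tin's underside lies when the tin touches the back rail on the middle line: x = 62 mm, y = 0 in the bay's axes (same directions). Round it: pale side rails 14 mm thick, 32 mm high, inner faces at y = +46 and -46 mm; pale back rail 40 mm high, inner face at x = 100, outer at 114 mm.
- pepper_pot: Bystander, leave alone: small glass pepper pot with a grey top, 44 mm in diameter, 90 mm high, loose. Origin: centre of the underside.
- mug: Bystander, leave alone: white mug with blue dots, 92 x 127 x 93 mm with handle, loose. Origin: centre of the underside.
- squeeze_bottle: Bystander, leave alone: green bottle with an orange cap, 43 x 59 x 151 mm, loose. Origin: centre of the underside.
- wood_mill: Bystander, leave alone: brown wooden mill, 49 mm in diameter, 130 mm high, loose. Origin: centre of the underside.
- tumbler: Bystander, leave alone: small clear glass upside down, 50 mm in diameter, 63 mm high, loose, on the robot's side of the bay. Origin: centre of the underside.
Things that resemble listed ones, but are neither listed nor needed, are in the scene too. What is meant by the tin is not orange or turquoise, and is the larger of those in its own colour.

How it is judged:
On the way:
1. the tin, upright on the worktop, is in the gap between the two posts (x of tin in the frame of tin_bay between -0.02 and 0.025 m and y of tin in the frame of tin_bay between -0.006 and 0.006 m and height (world z) of tin below 0.008 m), for 0.05 s.
At the end, for the whole second after the job is handed in: The tin has passed between the posts and stands upright (within 0.08 rad) and at rest on the worktop inside the bay, its side within 6 mm of the back rail (within 12 mm of the middle line) (x of tin in the frame of tin_bay between 0.056 and 0.068 m and y of tin in the frame of tin_bay between -0.012 and 0.012 m and height (world z) of tin below 0.005 m and angle between tin's own z axis and vertical below 0.08 rad and linear speed of tin below 0.01 m/s); the robot touches nothing.
It fails at once if the tin is lifted off the worktop (more than 10 mm) (height (world z) of tin above 0.01 m).
It fails at once if the tin is tipped (more than 0.3 rad) (angle between tin's own z axis and vertical above 0.3 rad).
It fails at once if another loose thing is moved (more than 15 mm) or knocked over (distance of any of pepper_pot, mug, squeeze_bottle, wood_mill, tumbler from where it was at the start of the episode above 0.015 m or angle between any of pepper_pot, mug, squeeze_bottle, wood_mill, tumbler's own z axis and vertical above 0.3 rad).
It also fails if it takes over 51 s, if anything falls off the work surface, if the arm or the gripper's body presses on something with over 40 N, if the wrist force passes 120 N, or if a joint passes its speed limit or range.

## Working session

There is one attempt and no reset: what is moved stays moved. The work goes in short steps, Python scripts to look and compute and a tool call to move; the robot and the scene stay as the last step left them, time stands still between calls to the robot, and variables do not carry over. Pictures are saved under pics/ and viewed, at most 13 in all, crops included, and the job is handed in when it is done.

Besides the shell and the picture viewer there is one more tool, called as name(argument=value, ...) on one line, values as JSON. apply_moves: Moves the arm, as the interface text tells. Its arguments: {"type":"object","properties":{"rows":{"type":"array","items":{"type":"array","items":{"type":"number"}}}},"required":["rows"]}

```bash
mkdir -p pics; python3 - <<'E'
from bench import monitor, eyes
import cv2, numpy as np
o=monitor.get_obs(); print(o['t'],o['eef_pos'],o['tool_rot'],o['width'],o['force'])
for n in ('scene','top'):
    p,d=eyes.camera(n); cv2.imwrite(f'pics/{n}0.png',p); np.savez(f'{n}0.npz',p=p,d=d,**eyes.get_calibration(n))
E
```

```text
0.0 [ 0.17787024 -0.49350063  0.25571256] [-3.09339527e+00 -5.40226873e-01  4.21550230e-05] 0.08529029674828456 [ 0.39017845  0.38156472 -0.51415471]
```

View pics/top0.png

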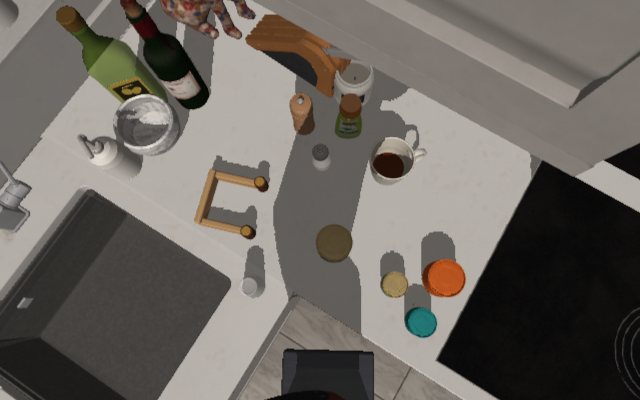

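View pics/scene0.png

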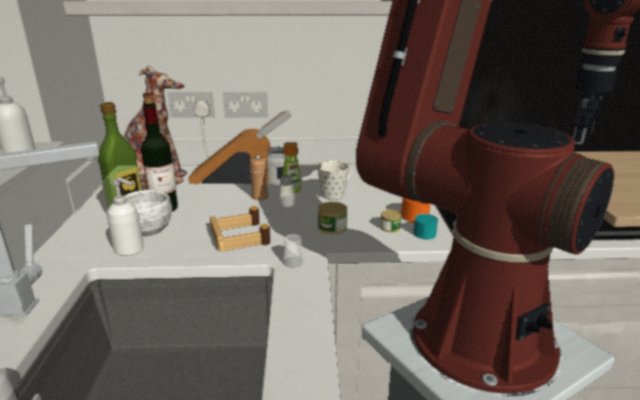

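The top view shows the tin at (334,243), the posts at about (262,183) and (250,231), the tumbler at (250,287) and the pepper pot at (321,157). I'll enlarge this area to measure it.

```bash
cat > h.py <<'E'
import numpy as np
def ray(c,u,v,z):
    K,R,t=c['K'],c['R'],c['t']
    d=R.T@np.linalg.solve(K,[u,v,1.]); o=-R.T@t
    return o+d*(z-o[2])/d[2]
E
python3 - <<'E'
import cv2,numpy as np
from h import ray
c=np.load('top0.npz'); p=c['p']; o=-c['R'].T@c['t']; print('cam',o)
cv2.imwrite('pics/crop.png',cv2.resize(p[140:300,190:370],None,fx=4,fy=4,interpolation=cv2.INTER_CUBIC)[:600])
for n,u,v,z in [('tin',334,243,.058),('postA',262,183,.048),('postB',250,231,.048),('tumbler',250,287,.063),('pepper',321,152,.09),('small',395,284,.04)]:
    print(n,ray(c,u,v,z).round(4), 'depthz',(c['R'].T@(np.linalg.solve(c['K'],[u,v,1.])*c['d'][v,u]-c['t'])).round(4))
E
```

```text
cam [ 0.40471405 -0.00118047  0.88649028]
tin [ 0.4982 -0.0061  0.058 ] depthz [ 0.4984 -0.0062  0.0556]
postA [0.6217 0.1489 0.048 ] depthz [0.6221 0.1491 0.0465]
postB [0.5192 0.1671 0.048 ] depthz [0.5196 0.1678 0.0448]
tumbler [0.4066 0.1564 0.063 ] depthz [0.4066 0.1566 0.0621]
pepper [0.6793 0.0253 0.09  ] depthz [0.6798 0.0254 0.0885]
small [ 0.4208 -0.1315  0.04  ] depthz [ 0.4208 -0.1316  0.0394]
```

View pics/crop.png

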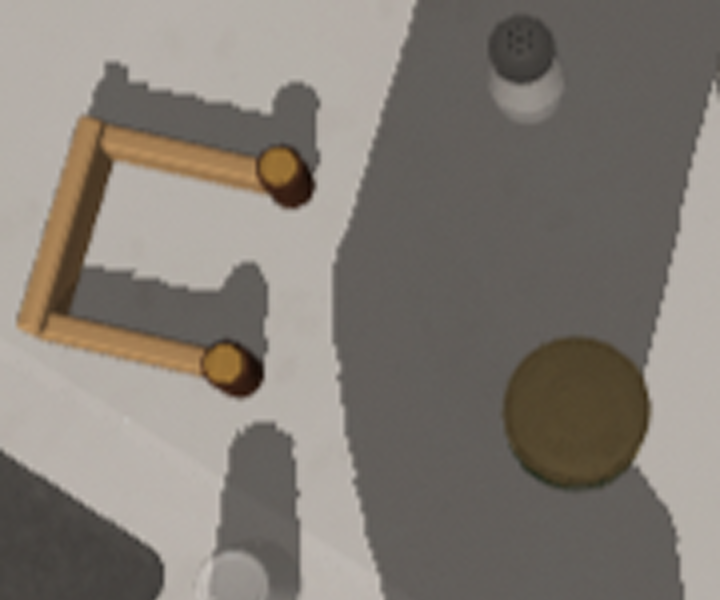

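The enlarged crop gives the cap centres at crop pixels (281,167) and (229,364), and the lid centre at (577,412). The outer back rail corners are at about (85,118) and (20,322). From these I'll fit the bay frame and plan a two-finger cradle push.

```bash
cat >> h.py <<'E'
c=np.load('top0.npz')
def cr(x,y,z): return ray(c,(x+.5)/4-.5+190,(y+.5)/4-.5+140,z)
A=cr(281,167,.048)[:2]; B=cr(229,364,.048)[:2]; tin0=cr(577,412,.058)[:2]
M=(A+B)/2; e=(B-A)/np.linalg.norm(B-A); bx=np.array([-e[1],e[0]]); bx=bx if bx[1]>0 else -bx
by=np.array([-bx[1],bx[0]])
def bay(p): p=np.asarray(p)[:2]-M; return np.array([p@bx,p@by])
def world(x,y): return M+x*bx+y*by
from scipy.spatial.transform import Rotation as Ro
def rel(o,xy,z,yaw):  # move in tool axes to TCP pose, tool down, tool x at yaw
    R0=Ro.from_rotvec(o['tool_rot']); R1=Ro.from_euler('z',yaw)*Ro.from_euler('x',np.pi)
    return (R0.inv()*R1).as_rotvec().round(4), R0.inv().apply(np.r_[xy,z]-o['eef_pos']).round(4)
E
python3 - <<'E'
from h import *
from bench import monitor
o=monitor.get_obs()
print('A,B',A,B,np.linalg.norm(A-B),'M',M,'yaw',np.degrees(np.arctan2(bx[1],bx[0])),'tin',tin0,bay(tin0))
for n,p in dict(o1=cr(85,118,.04),o2=cr(20,322,.04)).items(): print(n,bay(p))
g=world(-.085,0); d=g-tin0; y1=np.arctan2(d[1],d[0]); u=d/np.linalg.norm(d)
print('leg1',np.linalg.norm(d),np.degrees(y1))
s=tin0-.065*u; print(s,rel(o,s,.15,y1),rel(o,s,.034,y1))
print(o['q'])
E
```

```text
A,B [0.62513739 0.15357631] [0.51978714 0.1735954 ] 0.10723544125314363 M [0.57246226 0.16358585] yaw 79.24069910677176 tin [ 0.49892863 -0.00586742] [-0.18020182  0.04060679]
o1 [ 0.11134863 -0.05926635]
o2 [0.11411605 0.05482301]
leg1 0.10350022970477187 56.14081666966338
[ 0.46271364 -0.05984403] (array([-1.100e-03, -5.000e-04, -6.341e-01]), array([ 0.415 , -0.3114,  0.1062])) (array([-1.100e-03, -5.000e-04, -6.341e-01]), array([ 0.415 , -0.3113,  0.2222]))
[-1.36432359e+00  2.91198728e-01 -1.54042559e-01  1.12672501e+00
 -1.46521416e-05  1.43151293e+00]
```

apply_moves(rows=[[0,0,-0.12,0.04,-0.03,0.01,0.4],[0,0,-0.24,0.08,-0.06,0.02,0.4],[0,0,-0.36,0.12,-0.09,0.03,0.4],[0,0,-0.48,0.16,-0.12,0.04,0.4],[0,0,-0.6,0.2,-0.15,0.05,0.4],[0,0,-0.634,0.24,-0.18,0.06,0.4],[0,0,-0.634,0.28,-0.21,0.07,0.4],[0,0,-0.634,0.32,-0.24,0.08,0.4],[0,0,-0.634,0.36,-0.27,0.09,0.4],[0,0,-0.634,0.4,-0.3,0.1,0.4],[0,0,-0.634,0.415,-0.311,0.106,0.4],[0,0,-0.634,0.415,-0.311,0.106,0.4]])

```text
t: 1.3
eef_pos: [0.4637, -0.0577, 0.1491]
tool_rot: [-2.768, -1.483, 0.001]
force: [0.3, -0.1, -0.1]
width: 0.0344
grip_force: 0.0
```

```bash
python3 - <<'E'
from h import *
from bench import monitor
o=monitor.get_obs()
g=world(-.085,0); d=g-tin0; y1=np.arctan2(d[1],d[0]); u=d/np.linalg.norm(d)
s=tin0-.065*u; print(o['eef_pos'],o['width'],rel(o,s,.034,y1),o['q'],o['t'])
E
```

```text
[ 0.46372338 -0.05768992  0.14914344] 0.034422454362967224 (array([-0.0016, -0.0003,  0.0042]), array([-0.0024,  0.0005,  0.1151])) [-2.80931610e-01  2.78718898e-01 -4.75874933e-01  8.17640918e-01
  8.00582150e-04  1.87660717e+00] 1.3
```

apply_moves(rows=[[0,0,0,-0.003,0,0.03,0.4],[0,0,0,-0.003,0,0.06,0.4],[0,0,0,-0.003,0,0.085,0.4],[0,0,0,-0.003,0,0.1,0.4],[0,0,0,-0.003,0,0.11,0.4],[0,0,0,-0.003,0,0.115,0.4],[0,0,0,-0.003,0,0.115,0.4]])

```text
t: 2.0
eef_pos: [0.4611, -0.0634, 0.0352]
tool_rot: [-2.772, -1.478, 0.001]
force: [-0.2, -0.0, 1.1]
width: 0.0344
grip_force: 0.0
```

```bash
python3 - <<'E'
from h import *
from bench import monitor,eyes
import cv2
o=monitor.get_obs()
g=world(-.085,0); d=g-tin0; y1=np.arctan2(d[1],d[0]); u=d/np.linalg.norm(d)
print(o['eef_pos'],o['width'],o['force'])
for k in (.044,): print(rel(o,tin0-k*u,.034,y1),rel(o,g-k*u,.034,y1))
p,_=eyes.camera('wrist');q,_=eyes.camera('scene')
cv2.imwrite('pics/ws.png',np.vstack([cv2.resize(p,(480,300)),cv2.resize(q[130:290,150:406],(480,300))]))
E
```

```text
[ 0.461097   -0.06342151  0.03519759] 0.034410833241826096 [-0.2338473  -0.03273282  1.05396984]
(array([-0.0004,  0.0002, -0.0004]), array([ 0.0249, -0.0007,  0.0012])) (array([-0.0004,  0.0002, -0.0004]), array([ 0.1284, -0.0007,  0.0012]))
```

View pics/ws.png

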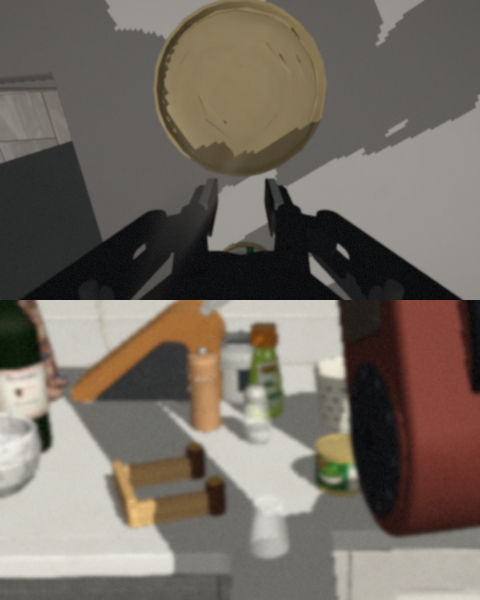

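The wrist view shows the lid at (240,88), centred ahead of the two fingertips at (212,185) and (270,185). The cradle is aligned, so I'll push leg 1.

apply_moves(rows=[[0,0,0,0.01,0,0,0.4],[0,0,0,0.018,0,0,0.4],[0,0,0,0.022,0,0,0.4],[0,0,0,0.026,0,0,0.4],[0,0,0,0.03,0,0,0.4],[0,0,0,0.035,0,0,0.4],[0,0,0,0.041,0,0,0.4],[0,0,0,0.047,0,0,0.4],[0,0,0,0.053,0,0,0.4],[0,0,0,0.059,0,0,0.4],[0,0,0,0.065,0,0,0.4],[0,0,0,0.065,0,0,0.4]])

```text
t: 3.3
eef_pos: [0.4981, -0.0084, 0.0353]
tool_rot: [-2.771, -1.479, -0.001]
force: [0.8, -0.1, 0.4]
width: 0.0341
grip_force: 0.0
```

apply_moves(rows=[[0,0,0,0.004,0,0,0.4],[0,0,0,0.01,0,0,0.4],[0,0,0,0.016,0,0,0.4],[0,0,0,0.022,0,0,0.4],[0,0,0,0.028,0,0,0.4],[0,0,0,0.034,0,0,0.4],[0,0,0,0.04,0,0,0.4],[0,0,0,0.046,0,0,0.4],[0,0,0,0.052,0,0,0.4],[0,0,0,0.058,0,0,0.4],[0,0,0,0.062,0,0,0.4],[0,0,0,0.063,0,0,0.4]])

```text
t: 4.5
eef_pos: [0.5329, 0.0435, 0.0353]
tool_rot: [2.772, 1.479, 0.0]
force: [-1.2, -1.6, -0.2]
width: 0.0341
grip_force: 0.4
```

```bash
python3 - <<'E'
from h import *
from bench import monitor,eyes
import cv2
o=monitor.get_obs()
print(o['eef_pos'],o['width'],o['force'],o['t'],bay(o['eef_pos']))
p,d=eyes.camera('top'); print(p.shape); np.savez('top1.npz',p=p,d=d)
w,_=eyes.camera('wrist')
cv2.imwrite('pics/t1.png',np.hstack([cv2.resize(p[150:300,190:340],(500,500),interpolation=cv2.INTER_CUBIC),cv2.resize(w[:,120:520],(300,300)).repeat(1,0) if 0 else cv2.copyMakeBorder(cv2.resize(w[:,120:520],(300,300)),0,200,0,0,0)]))
E
```

```text
[0.53292639 0.04353331 0.03530068] 0.03411566011072614 [-1.16313786 -1.59723417 -0.1874272 ] 4.5 [-0.12532272  0.016429  ]
(400, 640, 3)
```

View pics/t1.png

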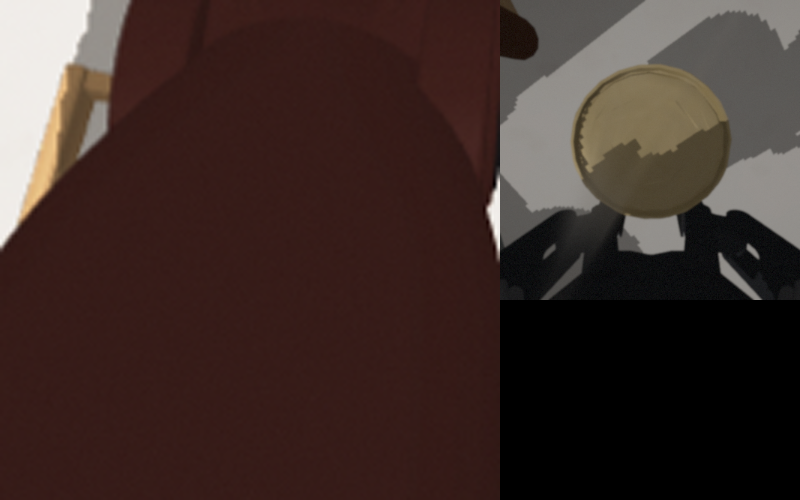

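The wrist view shows the tin nested squarely in the cradle, with the lid at panel pixel (651,141). The arm blocks the top view. Next I'll locate the tin with the wrist camera and plan the back-off, turn and re-approach.

```bash
python3 - <<'E'
from h import *
from bench import monitor,eyes
o=monitor.get_obs(); w=eyes.get_calibration('wrist')
t=ray(w,321.3,188,.058); print('tin',t,bay(t)); R=Ro.from_rotvec(o['tool_rot'])
print('in tool',R.inv().apply(t-o['eef_pos']), 'cam in tool',R.inv().apply(-w['R'].T@w['t']-o['eef_pos']))
yaw=np.arctan2(bx[1],bx[0]); tb=bay(t)
print(rel(o,world(tb[0]-.065,0),.043,yaw), rel(o,world(tb[0]-.065,tb[1]),.043,yaw))
E
```

```text
tin [0.55852522 0.08396463 0.058     ] [-0.0808233  -0.00117194]
in tool [ 0.04804396 -0.00126193 -0.02265705] cam in tool [ 0.07192954 -0.00124402 -0.11728374]
(array([ 1.00e-04, -4.00e-04, -4.03e-01]), array([-0.0122,  0.0231, -0.0077])) (array([ 1.00e-04, -4.00e-04, -4.03e-01]), array([-0.0118,  0.0242, -0.0077]))
```

apply_moves(rows=[[0,0,0,-0.01,0,0,0.4],[0,0,0,-0.02,0,0,0.4],[0,0,0,-0.025,0,-0.008,0.4],[0,0,-0.1,-0.025,0.006,-0.008,0.4],[0,0,-0.2,-0.022,0.012,-0.008,0.4],[0,0,-0.3,-0.018,0.018,-0.008,0.4],[0,0,-0.403,-0.012,0.023,-0.008,0.4],[0,0,-0.403,-0.012,0.023,-0.008,0.4],[0,0,-0.403,-0.012,0.023,-0.008,0.4]])

```text
t: 5.5
eef_pos: [0.5447, 0.02, 0.0436]
tool_rot: [-2.423, -1.999, -0.0]
force: [-1.0, 0.4, -0.4]
width: 0.0343
grip_force: 0.0
```

```bash
python3 - <<'E'
from h import *
from bench import monitor,eyes
import cv2
o=monitor.get_obs(); w=eyes.get_calibration('wrist')
print(o['eef_pos'],o['tool_rot'],bay(o['eef_pos']),o['t'])
p,_=eyes.camera('wrist'); np.savez('w2.npz',p=p,pos=o['eef_pos'],rot=o['tool_rot'],**w)
cv2.imwrite('pics/w2.png',cv2.resize(p,(800,500),interpolation=cv2.INTER_CUBIC))
E
```

```text
[0.5447429  0.02000432 0.04361136] [-2.42343336e+00 -1.99913750e+00 -4.80831470e-06] [-0.14623213  0.00042776] 5.5
```

View pics/w2.png

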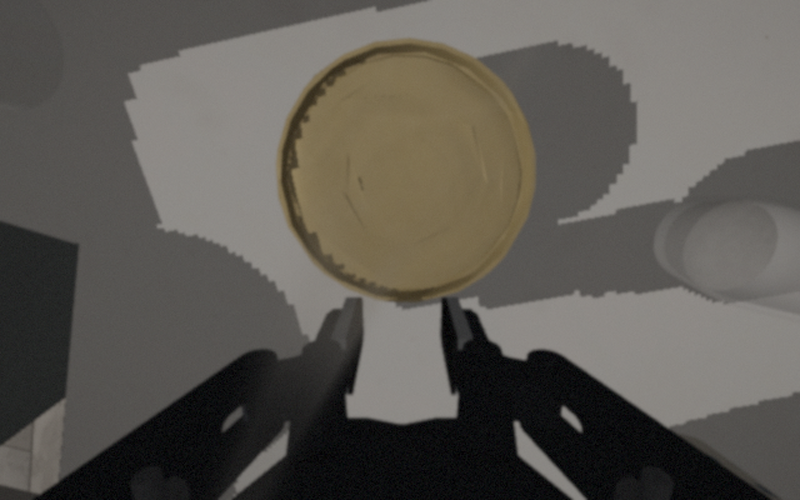

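The wrist view shows the lid at (407,170), straight ahead of the cradle, with the pepper pot well off to the right. I'll push to just before the mouth and check the posts there.

apply_moves(rows=[[0,0,0,0.008,0,0,0.4],[0,0,0,0.014,0,0,0.4],[0,0,0,0.018,0,0,0.4],[0,0,0,0.022,0,0,0.4],[0,0,0,0.026,0,0,0.4],[0,0,0,0.031,0,0,0.4],[0,0,0,0.036,0,0,0.4],[0,0,0,0.041,0,0,0.4],[0,0,0,0.046,0,0,0.4],[0,0,0,0.051,0,0,0.4],[0,0,0,0.055,0,0,0.4],[0,0,0,0.055,0,0,0.4]])

```text
t: 6.75
eef_pos: [0.5554, 0.0752, 0.0433]
tool_rot: [-2.419, -2.004, -0.001]
force: [0.0, -0.5, 0.3]
width: 0.0341
grip_force: 0.0
```

```bash
python3 - <<'E'
from h import *
from bench import monitor,eyes
import cv2
o=monitor.get_obs(); w=eyes.get_calibration('wrist')
print(o['eef_pos'],o['tool_rot'],bay(o['eef_pos']),o['t'],o['force'])
p,_=eyes.camera('wrist'); np.savez('w3.npz',p=p,pos=o['eef_pos'],rot=o['tool_rot'],**w)
cv2.imwrite('pics/w3.png',cv2.resize(p,(800,500),interpolation=cv2.INTER_CUBIC))
E
```

```text
[0.55543808 0.07520201 0.04325543] [-2.41899524e+00 -2.00367903e+00 -9.41429424e-04] [-0.0900082  0.0002251] 6.75 [ 0.04162835 -0.45369524  0.33375526]
```

View pics/w3.png

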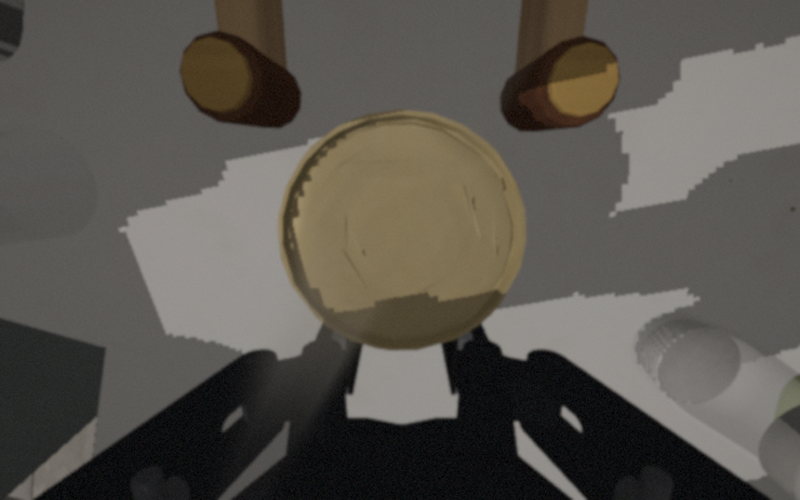

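The wrist view shows the brass caps at (217,75) and (584,81), and the lid at (403,230), in 800-px pixels. From these I'll compute the bay frame relative to the tool.

```bash
python3 - <<'E'
from h import *
w=np.load('w3.npz'); f=lambda x,y,z: ray(w,(x+.5)/1.25-.5,(y+.5)/1.25-.5,z)
a,b,t=f(584,81,.048),f(217,75,.048),f(403,230,.058)
R=Ro.from_rotvec(w['rot']); T=lambda p:R.inv().apply(p-w['pos'])
print(*[T(p).round(4) for p in (a,b,t)], np.linalg.norm(a-b))
print('tinbay',bay(t),'posts bay by wrist',bay(a),bay(b))
m=((a+b)/2)[:2]; e=(b-a)[:2]/np.linalg.norm((b-a)[:2]); x=np.array([e[1],-e[0]])
if x[1]<0:x=-x
y=np.array([-x[1],x[0]]);print('wrist-bay yaw',np.degrees(np.arctan2(*x[::-1])),'tool yaw',np.degrees(np.arctan2(*R.apply([1,0,0])[1::-1])))
for n,p in (('tin',t[:2]),('tcp',w['pos'][:2])): print(n,(p-m)@x,(p-m)@y)
E
```

```text
[ 0.0902  0.0514 -0.0047] [ 0.0917 -0.0549 -0.0047] [ 0.0482 -0.0011 -0.0147] 0.10634268432618413
tinbay [-0.04184107  0.00131615] posts bay by wrist [ 0.00025589 -0.05112161] [0.00168846 0.05521142]
wrist-bay yaw 78.46882679166892 tool yaw 79.27061481892274
tin -0.04279954156718525 -0.0013054369230079263
tcp -0.09094760334421044 -0.003045270039196961
```

apply_moves(rows=[[0,0,0,0.003,-0.0003,0,0.4],[0,0,0,0.007,-0.0006,0,0.4],[0,0,0,0.011,-0.0009,0,0.4],[0,0,0,0.015,-0.001,0,0.4],[0,0,0,0.019,-0.001,0,0.4],[0,0,0,0.023,-0.001,0,0.4],[0,0,0,0.027,-0.001,0,0.4],[0,0,0,0.031,-0.001,0,0.4],[0,0,0,0.035,-0.001,0,0.4],[0,0,0,0.039,-0.001,0,0.4],[0,0,0,0.042,-0.001,0,0.4],[0,0,0,0.042,-0.001,0,0.4]])

```text
t: 8.0
eef_pos: [0.5623, 0.1164, 0.0433]
tool_rot: [-2.419, -2.004, -0.001]
force: [0.0, 0.1, -1.3]
width: 0.0343
grip_force: 0.0
```

```bash
python3 - <<'E'
from h import *
from bench import monitor,eyes
import cv2
o=monitor.get_obs(); w=eyes.get_calibration('wrist')
print(bay(o['eef_pos']),o['t'],o['force'])
p,_=eyes.camera('wrist'); np.savez('w4.npz',p=p,pos=o['eef_pos'],rot=o['tool_rot'],**w)
cv2.imwrite('pics/w4.png',cv2.resize(p,(800,500),interpolation=cv2.INTER_CUBIC))
E
```

```text
[-0.04822617  0.00121448] 8.0 [ 0.04109609  0.12382177 -1.32386394]
```

View pics/w4.png

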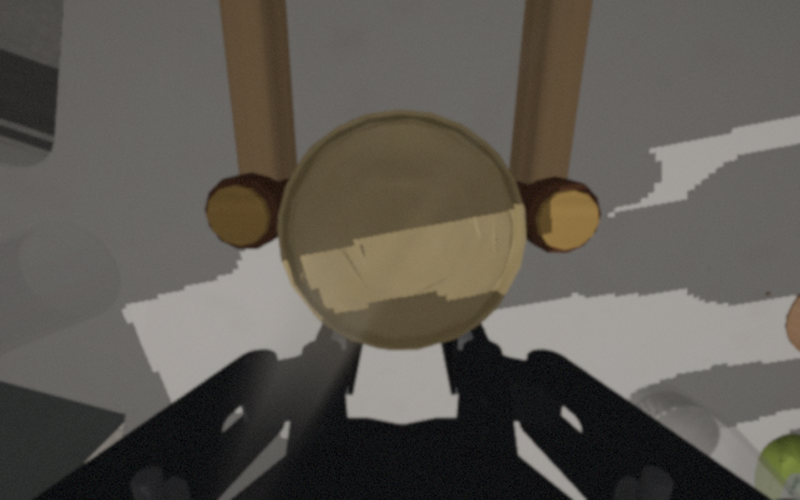

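The tin (403,230) is centred between the caps at (238,215) and (567,220). The finger knuckles at (258,365) and (545,365) look wide, so I'll check that they clear the post tops before going on.

```bash
python3 - <<'E'
from h import *
from bench import monitor,eyes
o=monitor.get_obs(); w=eyes.get_calibration('wrist'); p,d=eyes.camera('wrist')
R=Ro.from_rotvec(o['tool_rot']); T=lambda q:R.inv().apply(q-o['eef_pos'])
v,u=np.mgrid[0:400,0:640]
P=np.stack([u,v,np.ones_like(u)],-1)@np.linalg.inv(w['K']).T*d[...,None]
W=(P-w['t'])@w['R']; Q=R.inv().apply((W-o['eef_pos']).reshape(-1,3)).reshape(W.shape)
m=(d>0)&(p.max(-1)<50)&(v>250)
for zb in np.arange(.03,.1,.01):
    s=m&(W[...,2]>zb)&(W[...,2]<=zb+.01)
    if s.sum()>20: print(round(zb,3),s.sum(),'y',np.percentile(Q[s][:,1],[1,99]).round(3),'x',np.percentile(Q[s][:,0],[1,99]).round(3))
E
```

```text
0.03 36 y [-0.019  0.028] x [-0.008  0.006]
0.04 209 y [-0.019  0.028] x [-0.008  0.007]
0.05 511 y [-0.02   0.025] x [-0.009  0.012]
0.06 937 y [-0.049  0.046] x [-0.002  0.014]
0.07 5139 y [-0.052  0.049] x [-0.011  0.013]
0.08 4236 y [-0.056  0.053] x [-0.011  0.017]
0.09 10235 y [-0.06   0.057] x [-0.01   0.017]
0.1 12337 y [-0.064  0.061] x [0.004 0.018]
```

Below z = 0.06 the fingers stay within ±28 mm, and the wide knuckles clear the 48 mm posts. I'll continue the push.

apply_moves(rows=[[0,0,0,0.004,0,0,0.4],[0,0,0,0.009,0.0001,0,0.4],[0,0,0,0.014,0.0002,0,0.4],[0,0,0,0.019,0.0003,0,0.4],[0,0,0,0.024,0.0003,0,0.4],[0,0,0,0.029,0.0004,0,0.4],[0,0,0,0.034,0.0005,0,0.4],[0,0,0,0.039,0.0005,0,0.4],[0,0,0,0.044,0.0006,0,0.4],[0,0,0,0.049,0.0006,0,0.4],[0,0,0,0.053,0.0007,0,0.4],[0,0,0,0.053,0.0007,0,0.4]])

```text
t: 9.3
eef_pos: [0.5729, 0.1686, 0.0433]
tool_rot: [-2.419, -2.004, -0.001]
force: [0.3, 0.7, 0.7]
width: 0.034
grip_force: 0.0
```

apply_moves(rows=[[0,0,0,0.002,0,0,0.4],[0,0,0,0.004,0,0,0.4],[0,0,0,0.006,0,0,0.4],[0,0,0,0.007,0,0,0.4],[0,0,0,0.007,0,0,0.4]])

```text
t: 9.8
eef_pos: [0.5741, 0.1749, 0.0433]
tool_rot: [-2.42, -2.003, -0.0]
force: [0.6, -1.2, -0.3]
width: 0.0343
grip_force: 0.6
```

```bash
python3 - <<'E'
from h import *
from bench import monitor,eyes
import cv2
o=monitor.get_obs(); w=eyes.get_calibration('wrist')
print(bay(o['eef_pos']),o['t'],o['force'])
p,_=eyes.camera('wrist'); np.savez('w5.npz',p=p,pos=o['eef_pos'],rot=o['tool_rot'],**w)
cv2.imwrite('pics/w5.png',cv2.resize(p,(800,500),interpolation=cv2.INTER_CUBIC))
E
```

```text
[0.01138002 0.00048372] 9.8 [ 0.58723124 -1.20804078 -0.29554701]
```

View pics/w5.png

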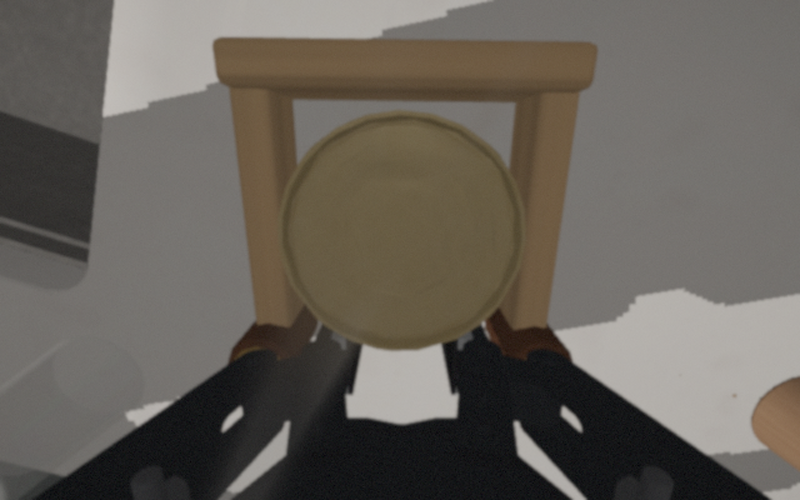

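The tin is inside the bay. The front edge of its lid is at row 111, and the rail's inner face runs from row 90 at the top to row 100 at the bottom. I'll compute the remaining gap.

```bash
python3 - <<'E'
from h import *
w=np.load('w5.npz'); R=Ro.from_rotvec(w['rot'])
for n,x,y,z in [('lidfront',403,110.5,.058),('lidC',403,230,.058),('railtop outer',403,40,.04),('railtop inner',403,90,.04),('railbot',403,101,0)]:
    p=ray(w,(x+.5)/1.25-.5,(y+.5)/1.25-.5,z); print(n,(R.inv().apply(p-w['pos'])).round(4),bay(p).round(4))
E
```

```text
lidfront [ 0.0813 -0.0011 -0.0147] [0.0927 0.0016]
lidC [ 0.0482 -0.0011 -0.0147] [0.0595 0.0016]
railtop outer [ 0.1027 -0.0011  0.0033] [0.1141 0.0016]
railtop inner [ 0.0889 -0.0011  0.0033] [0.1002 0.0016]
railbot [ 0.09   -0.001   0.0433] [0.1014 0.0015]
```

apply_moves(rows=[[0,0,0,0.001,0,0,0.4],[0,0,0,0.002,0,0,0.4],[0,0,0,0.002,0,0,0.4]])

```text
t: 10.15
eef_pos: [0.5745, 0.1767, 0.0433]
tool_rot: [-2.42, -2.003, -0.0]
force: [-1.1, -1.9, -0.3]
width: 0.0343
grip_force: 0.8
```

apply_moves(rows=[[0,0,0,0.0007,0,0,0.4],[0,0,0,0.0007,0,0,0.4]])

```text
t: 10.35
eef_pos: [0.5746, 0.1774, 0.0433]
tool_rot: [-2.42, -2.003, -0.0]
force: [-0.1, -1.6, 0.2]
width: 0.0339
grip_force: 0.8
```

apply_moves(rows=[[0,0,0,0.0007,0,0,0.4],[0,0,0,0.0007,0,0,0.4]])

```text
t: 10.55
eef_pos: [0.5747, 0.1781, 0.0433]
tool_rot: [-2.42, -2.003, -0.0]
force: [-0.1, -2.0, 0.1]
width: 0.0344
grip_force: 0.8
```

apply_moves(rows=[[0,0,0,0.0007,0,0,0.4],[0,0,0,0.0007,0,0,0.4]])

```text
t: 10.75
eef_pos: [0.5749, 0.1788, 0.0433]
tool_rot: [-2.42, -2.003, -0.0]
force: [0.5, -2.4, 1.1]
width: 0.0346
grip_force: 0.8
```

apply_moves(rows=[[0,0,0,0.0007,0,0,0.4],[0,0,0,0.0007,0,0,0.4]])

```text
t: 10.95
eef_pos: [0.575, 0.1795, 0.0433]
tool_rot: [-2.42, -2.003, -0.0]
force: [-0.4, -1.6, -1.1]
width: 0.0343
grip_force: 0.8
```

apply_moves(rows=[[0,0,0,0.0007,0,0,0.4],[0,0,0,0.0007,0,0,0.4]])

```text
t: 11.15
eef_pos: [0.5751, 0.1801, 0.0433]
tool_rot: [-2.42, -2.003, -0.0]
force: [-0.2, -2.6, -0.2]
width: 0.0343
grip_force: 0.8
```

```bash
python3 - <<'E'
from h import *
from bench import monitor,eyes
import cv2
o=monitor.get_obs(); w=eyes.get_calibration('wrist')
print(bay(o['eef_pos']),o['t'],o['force'])
p,_=eyes.camera('wrist'); np.savez('w6.npz',p=p,pos=o['eef_pos'],rot=o['tool_rot'],**w)
cv2.imwrite('pics/w6.png',cv2.resize(p[:300,120:520],(800,600),interpolation=cv2.INTER_CUBIC))
E
```

```text
[0.01673227 0.00048334] 11.15 [-0.16105804 -2.59874344 -0.18699225]
```

View pics/w6.png

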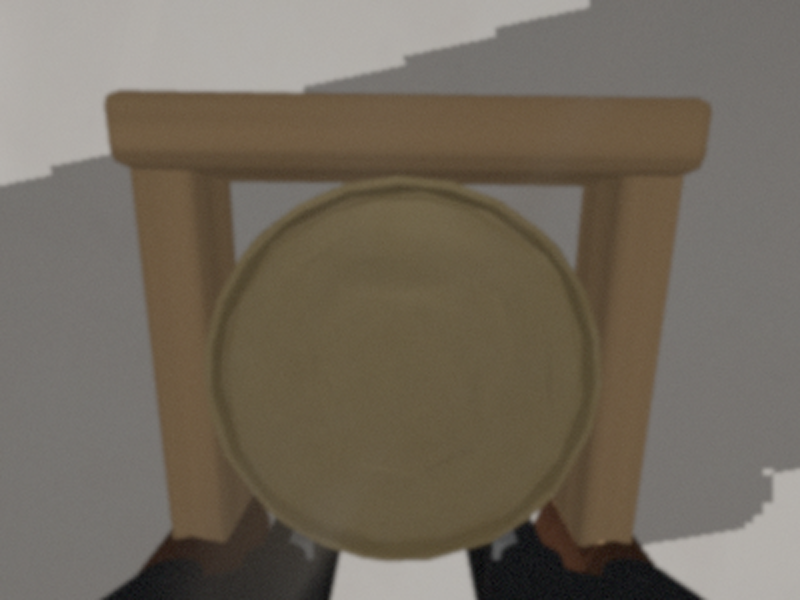

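The lid front at row 178 is almost at the rail's inner edge, at about row 168. There's no contact force yet, so I'll keep making small steps.

apply_moves(rows=[[0,0,0,0.0007,0,0,0.4],[0,0,0,0.0007,0,0,0.4]])

```text
t: 11.4
eef_pos: [0.5753, 0.1808, 0.0433]
tool_rot: [-2.42, -2.003, -0.0]
force: [-0.7, -2.0, 0.1]
width: 0.0343
grip_force: 0.8
```

apply_moves(rows=[[0,0,0,0.0006,0,0,0.4],[0,0,0,0.0006,0,0,0.4]])

```text
t: 11.6
eef_pos: [0.5754, 0.1814, 0.0433]
tool_rot: [-2.42, -2.003, 0.0]
force: [-0.3, -1.5, 0.1]
width: 0.0342
grip_force: 0.8
```

apply_moves(rows=[[0,0,0,0.0006,0,0,0.4],[0,0,0,0.0006,0,0,0.4]])

```text
t: 11.8
eef_pos: [0.5755, 0.182, 0.0433]
tool_rot: [-2.42, -2.003, -0.0]
force: [-0.4, -2.2, -0.3]
width: 0.0339
grip_force: 0.8
```

apply_moves(rows=[[0,0,0,0.0005,0,0,0.4],[0,0,0,0.0005,0,0,0.4]])

```text
t: 12.0
eef_pos: [0.5756, 0.1825, 0.0433]
tool_rot: [-2.42, -2.003, -0.0]
force: [0.1, -1.8, 0.6]
width: 0.0344
grip_force: 0.8
```

```bash
python3 - <<'E'
from h import *
from bench import monitor,eyes
import cv2
o=monitor.get_obs(); w=eyes.get_calibration('wrist')
p,_=eyes.camera('wrist'); R=Ro.from_rotvec(o['tool_rot'])
print(bay(o['eef_pos']),o['force'],o['width'])
q=np.load('w6.npz')['p']
for y in range(70,100): print(y,p[y,300:345].mean(0).round(0), q[y,300:345].mean(0).round(0))
E
```

```text
[0.01912768 0.000469  ] [ 0.08740972 -1.84063573  0.60645545] 0.03436711011281864
70 [ 68.  91. 111.] [ 68.  92. 111.]
71 [ 68.  92. 111.] [ 68.  91. 110.]
72 [ 69.  92. 111.] [ 67.  91. 110.]
73 [ 69.  92. 111.] [ 67.  90. 109.]
74 [ 69.  92. 112.] [ 66.  89. 108.]
75 [ 68.  91. 111.] [ 65.  88. 106.]
76 [ 68.  91. 111.] [ 63.  85. 104.]
77 [ 68.  91. 110.] [ 61.  83. 100.]
78 [ 67.  91. 110.] [59. 80. 97.]
79 [ 67.  90. 109.] [58. 78. 95.]
80 [ 66.  89. 108.] [58. 78. 95.]
81 [ 65.  88. 107.] [58. 78. 95.]
82 [ 64.  86. 104.] [57. 77. 94.]
83 [ 62.  83. 101.] [56. 75. 92.]
84 [59. 80. 98.] [54. 72. 88.]
85 [58. 78. 95.] [51. 69. 84.]
86 [58. 78. 94.] [50. 67. 81.]
87 [59. 79. 95.] [51. 69. 83.]
88 [61. 83. 99.] [56. 76. 90.]
89 [ 65.  89. 103.] [63. 86. 99.]
90 [ 68.  94. 107.] [ 68.  93. 105.]
91 [ 69.  94. 107.] [ 68.  94. 107.]
92 [ 66.  90. 102.] [ 66.  90. 103.]
93 [59. 83. 94.] [60. 83. 95.]
94 [54. 76. 86.] [54. 76. 86.]
95 [52. 72. 83.] [52. 73. 83.]
96 [53. 75. 85.] [54. 75. 86.]
97 [57. 79. 91.] [57. 80. 91.]
98 [60. 83. 95.] [60. 84. 96.]
99 [63. 87. 99.] [63. 87. 99.]
```

apply_moves(rows=[[0,0,0,0.0005,0,0,0.4],[0,0,0,0.0005,0,0,0.4]])

```text
t: 12.25
eef_pos: [0.5756, 0.1827, 0.0433]
tool_rot: [2.42, 2.003, -0.0]
force: [-0.7, -3.3, 0.4]
width: 0.0344
grip_force: 1.4
```

apply_moves(rows=[[0,0,0,0.0005,0,0,0.4],[0,0,0,0.0005,0,0,0.4]])

```text
t: 12.45
eef_pos: [0.5756, 0.1828, 0.0433]
tool_rot: [2.42, 2.002, -0.001]
force: [-0.6, -4.6, 0.1]
width: 0.034
grip_force: 2.4
```

apply_moves(rows=[[0,0,0,0.0005,0,0,0.4],[0,0,0,0.0005,0,0,0.4]])

```text
t: 12.65
eef_pos: [0.5756, 0.1829, 0.0433]
tool_rot: [2.42, 2.002, -0.003]
force: [-1.2, -7.6, 1.7]
width: 0.0338
grip_force: 3.2
```

The tool has stopped advancing and the force is rising, so the tin is against the back rail. I'll back straight out, then lift.

apply_moves(rows=[[0,0,0,-0.003,0,0,0.4],[0,0,0,-0.008,0,0,0.4],[0,0,0,-0.018,0,0,0.4],[0,0,0,-0.03,0,0,0.4],[0,0,0,-0.05,0,0,0.4],[0,0,0,-0.07,0,0,0.4],[0,0,0,-0.07,0,-0.04,0.4],[0,0,0,-0.07,0,-0.08,0.4],[0,0,0,-0.07,0,-0.12,0.4],[0,0,0,-0.07,0,-0.16,0.4],[0,0,0,-0.07,0,-0.16,0.4]])

```text
t: 13.75
eef_pos: [0.5655, 0.1146, 0.2089]
tool_rot: [2.417, 1.999, 0.012]
force: [0.0, 0.1, 0.5]
width: 0.0343
grip_force: 0.0
```

```bash
python3 - <<'E'
from h import *
from bench import monitor,eyes
import cv2
o=monitor.get_obs(); print(o['t'],o['eef_pos'],o['force'])
p,_=eyes.camera('wrist'); s,_=eyes.camera('scene')
cv2.imwrite('pics/w7.png',np.vstack([cv2.resize(p[:200,120:520],(600,300)),cv2.resize(s[130:290,150:470],(600,300))]))
E
```

```text
13.75 [0.56551369 0.11457541 0.20886433] [0.04915402 0.11637287 0.53549305]
```

View pics/w7.png

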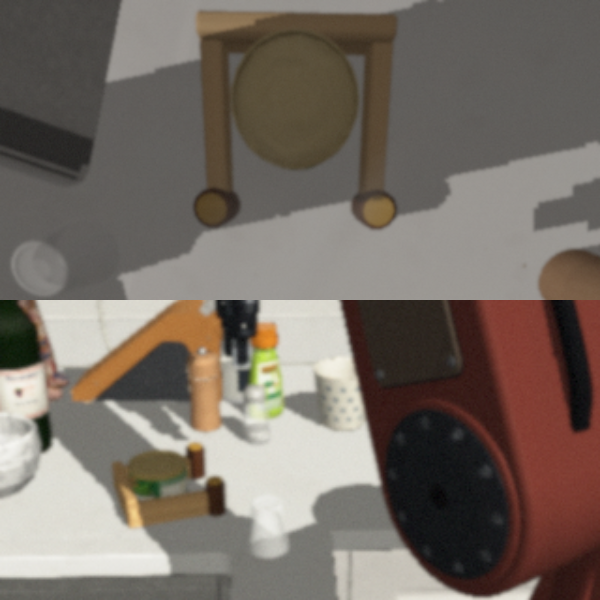

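The wrist view shows the tin at (295,100), upright, centred in the bay and against the back rail. The scene view shows the bystanders where they were, and the arm is clear.

```bash
python3 -c "
from bench import ticket
print(ticket.finish_job())"
```

```text
the job is handed in; nothing more can be done
None
```

The tin was pushed through the gap and stands upright and free against the bay's back rail, nothing else looked moved in the last pictures, and the job was handed in at about 14 s; no verdict came back.

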